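# Unlock the coffee-money box

### The job

Unlock the grey steel coffee-money box with its key. Stand the key, blade down, in the keyhole at the front of the lid and let go of it, then take it afresh by its head from above, press it fully home and turn it clockwise about a quarter turn until the hidden bolt lets go and the sprung lid rises by itself. Leave the key in the lock with the lid standing ajar, and do not disturb the cup, mug, glass, spoon and bottle opener.

Things in the scene. Friction and masses are not known exactly. Their poses are not given: they have to be found in the camera images.
- cash_key: Double-bitted safe key, 65 mm long, 30 g. Origin on its axis at the middle of the head; +x along the blade to the tip, y across the head's width, z through its thickness. Head: grey plastic block, 36 (x) x 36 (y) x 14 (z) mm, rounded edges, a round black inlay on both faces. Lies on the head's flat face to the right of the box, its blade pointing left within 0.5 rad
- key_tip (a point): Tip of the key, 47 mm along +x from the middle of its head. Between: a steel collar 12 mm in diameter from x = 18 to 24 mm, a round shank 5 mm in diameter from 24 to 47 mm with two flat bits opposite each other, together 18 mm wide (y), 4 mm thick (z), from 33.5 to 45.5 mm. The axis lies 7.6 mm above the worktop at the start. The key works either way round
- cash_box: Grey steel box screwed to the worktop (cannot move), 156 (x) x 226 (y) x 70 mm without the lid; screw tabs at its sides reach 136 mm from its middle. Its front (-x side) faces the robot within 0.2 rad. Origin: centre of its underside. The lid is 162 x 232 mm, its top 78 mm above the worktop; a flat-lying wire handle behind the keyhole stands 7.5 mm higher
- keyhole (a point): Middle of the keyhole's mouth, on a raised steel plate (48 x 30 mm, 3 mm proud) at the lid's front, 81 mm above the worktop, 50 mm before the box's middle; moves with the lid. x: front to back of the box, y: left, z: out of the lid. Slot 21 mm long (x), 7 mm wide (y), straight down, flared 2.5 mm all round at the mouth. A key let go in it sinks home or stands a few degrees askew
- keyhole_floor (a point): Point 23 mm straight below keyhole, where the key's tip is when fully home: the collar then rests on the plate and the middle of the head stands 24 mm above keyhole. Only within about 2 mm of this depth are the bits clear below the plate, so that the key can turn; once turned, the plate keeps the key from coming out
- lock_plug (a joint): Turn of the lock's plug in the lid (rad): 0 locked, its slot in line with the keyhole; grows as the key is turned clockwise seen from above, up to a stop at 1.57. The key has about 0.17 rad of play before it takes the plug along; the plug turns with 0.03 N m and stays where it is left. The bolt is clear at about 1.0
- cash_lid (a joint): Angle of the lid (rad): 0 shut, growing as it opens upward about a hinge along the back edge of the box (82 mm behind its middle, 72 mm above the worktop). The hidden bolt holds it; once that is drawn a spring lifts it with about 2 N at its front edge to about 0.25, or as soon as the hand on the key lets go
- opener: bystander: bottle opener with a dark green handle, 174 x 41 x 20 mm, also lying to the right of the box, before or behind the key; origin at the middle of its underside, its own x along its length
- espresso_cup: bystander: small brown stoneware cup, 67 x 94 x 58 mm, in front of the box; origin at the middle of its underside
- teaspoon: bystander: steel teaspoon, 130 x 27 x 11 mm, in front of the box; origin at the middle of its underside
- mug: bystander: dark mug with a pale green foot, 82 x 117 x 94 mm, at the front left; origin at the middle of its underside
- tumbler: bystander: clear glass tumbler, 76 mm wide, 86 mm high, to the left of the box; origin at the middle of its underside
Not all that is in view belongs to the job. There is more than one size of the cash_key; the job needs the middle-sized.

How it is judged:
By the outcome, as a careful person would: the job done as asked, in the order asked, and still so for the second after the job is handed in, with the robot touching nothing.
It also fails if it takes over 58 s, if anything falls off the work surface, if the arm or the gripper's body presses on something with over 40 N, if the wrist force passes 120 N, or if a joint passes its speed limit or range.

### The arm

A 7-joint arm with a two-finger parallel gripper is mounted at the origin on a cart in front of the work surface, level with it; the furniture and walls round the work are solid. World frame = base frame: x ahead of the robot, y to its left, z up, the work surface at z = 0. Lengths are in m, angles in rad, forces in N, time in s.
With the tool pointing down it reaches from about 0.4 to 0.9 m from the base axis. Payload 5.5 kg.
Tool frame: the origin (TCP) lies midway between the tips of the shut fingers; the grasp point (between the pads) lies 19 mm behind it (manip.grip_depth is the distance from the TCP to the grasp point, in m); z points along the fingers, y is the line along which they close (so a half turn about z gives the same grasp; the last joint's range is limited). The gripper opens to 92 mm and grips with 3 to 60 N. Pads are 19 mm wide; open, the fingers measure 130 mm over their backs; the gripper's body (75 mm by 190 mm) begins 47 mm behind the grasp point.
Start: joints at [1.523, 0.501, -0.427, 1.55, 0.221, 1.138, -0.21], TCP at [0.199, -0.619, 0.227] pointing down, gripper open.
Joint ranges: [-2.88, 2.88], [-0.31, 2.03], [-1.54, 1.56], [0.2, 2.42], [-1.41, 4.55], [0.19, 2.02], [-2.57, 2.57]. Speed limits (rad/s): [2.57, 2.57, 3.14, 3.14, 3.14, 3.14, 3.14].

### API

Orientations are given as a unit quaternion [x, y, z, w].
In Python, from bench import manip, effector, viewer gives the robot as it stands. Calls block until the motion is done:
- manip.move_pose(position, orientation): joint-space move of the TCP to a pose.
- manip.servo_line(position, ori=None, vel=0.15): straight line of the TCP; ori=None keeps the orientation; vel is the mean speed in m/s.
- manip.movej(angles): joint-space move.
- effector.open_jaws() and effector.close(f_grip=None): open the fingers fully, or close them until they stop; f_grip is the grip in N (None keeps the last).
- manip.sleep(seconds).
- manip.solve_ik(position, orientation): joint angles nearest the present ones, or None.
- viewer.get_image(name): name is "side" or "top" or "wrist"; returns the picture (400x640x3 uint8, red, green, blue); there is no depth.
- viewer.get_calibration(name): a dict with "vfov" (degrees; the focal length in pixels is half the picture's height over the tangent of half this angle, whatever the lens; pixels are square), "cx", "cy" (the principal point, pixels), "dist_coeffs" ([k1, k2, p1, p2, k3] as OpenCV has them; the pictures are not rectified), "eye" and "attitude" of the camera in the world. Camera axes: x right, y down, z forward; pixel columns grow to the right and rows downward; lengths in m; the calibration is good to about 2 mm. A picture is of the moment at which its call begins: read the wrist's pose just before it. get_calibration takes no time and is no camera call; for the wrist camera it gives the pose at the moment of the call.
A pose or a line that the arm cannot do raises manip.PlanningError and nothing moves.
- manip.hand_in(): hands the job in; it is judged then, once.
Readings, each from a call of its own:
- manip.current_clock(): time.
- manip.current_q(): joint angles.
- manip.current_joint_velocities(): joint speeds.
- manip.current_tau(): joint torques, N m.
- manip.current_tool_pos(): TCP position.
- manip.current_tcp_rot(): TCP orientation.
- manip.current_force(): force on the tool from outside, world axes, zero at the start.
- manip.current_wrist_torque(): the same for the moment, N m.
- manip.current_finger_gap(): finger opening in m.
- manip.current_gripper_force(): force on a finger pad.
Only numpy, scipy, OpenCV 4.12 (cv2) and the standard library are available. Lean on these libraries where they do the work, as an engineer would, in place of code of your own. Each camera call takes 0.05 s, during which the arm holds its last target. There are 200 camera calls.

## Working session

There is one attempt and no reset: what is moved stays moved. The work goes in short steps, each a Python script; the robot and the scene stay as the last script left them, time stands still between calls to the robot, and variables do not carry over. Pictures are saved under pics/ and viewed, at most 10 in all, crops included, and the job is handed in when it is done.

```bash
mkdir -p pics; cat > h.py <<'E'
import numpy as np, cv2
from scipy.spatial.transform import Rotation as R
from bench import manip, effector, viewer
def cam(n):
    c=viewer.get_calibration(n); f=200/np.tan(np.radians(c["vfov"])/2)
    a=np.array(c["attitude"],float); M=a if a.shape==(3,3) else R.from_quat(a).as_matrix()
    return np.array([[f,0,c["cx"]],[0,f,c["cy"]],[0,0,1]]),np.array(c["dist_coeffs"],float),np.array(c["eye"],float),M
def ray(c,px,z):
    K,D,e,M=c; p=cv2.undistortPoints(np.array(px,float).reshape(-1,1,2),K,D).reshape(-1,2)
    d=np.c_[p,np.ones(len(p))]@M.T
    return e+d*((z-e[2])/d[:,2])[:,None]
def proj(c,P):
    K,D,e,M=c; q=(np.atleast_2d(P)-e)@M
    return cv2.projectPoints(q,np.zeros(3),np.zeros(3),K,D)[0].reshape(-1,2)
def save(n,im): cv2.imwrite("pics/"+n,cv2.cvtColor(im,cv2.COLOR_RGB2BGR))
def load(n): return cv2.cvtColor(cv2.imread("pics/"+n),cv2.COLOR_BGR2RGB)
E
python3 - <<'E'
from h import *
for n in("top","side"): 
    save(n+"0.png",viewer.get_image(n)); c=viewer.get_calibration(n); print(n,c)
print(viewer.get_calibration("wrist"),manip.current_clock(),manip.current_tcp_rot(),manip.grip_depth)
E
```

```text
top {'vfov': 46.160725042816615, 'cx': 320.4092042625799, 'cy': 195.30055064734614, 'dist_coeffs': array([-0.03251799,  0.        ,  0.        ,  0.        ,  0.        ]), 'eye': array([ 0.38165441, -0.05942571,  1.55475573]), 'attitude': array([-0.69598321,  0.71619039, -0.02656592,  0.04441782])}
side {'vfov': 54.98640704070285, 'cx': 324.62787011758127, 'cy': 200.41972845419826, 'dist_coeffs': array([-0.08557905,  0.        ,  0.        ,  0.        ,  0.        ]), 'eye': array([ 0.74435787, -0.89060458,  0.52331864]), 'attitude': array([ 0.84464041,  0.09780256, -0.0587376 , -0.52303645])}
{'vfov': 70.6214880719027, 'cx': 318.6241887365428, 'cy': 199.25510755854515, 'dist_coeffs': array([-0.00987003,  0.        ,  0.        ,  0.        ,  0.        ]), 'eye': array([ 0.27877563, -0.59397372,  0.38254362]), 'attitude': array([ 0.79859562, -0.58170131, -0.09148309,  0.12449686])} 0.1 [ 9.87944682e-01  1.54804792e-01 -1.14378117e-04 -8.77328702e-04] 0.0188
```

View pics/top0.png

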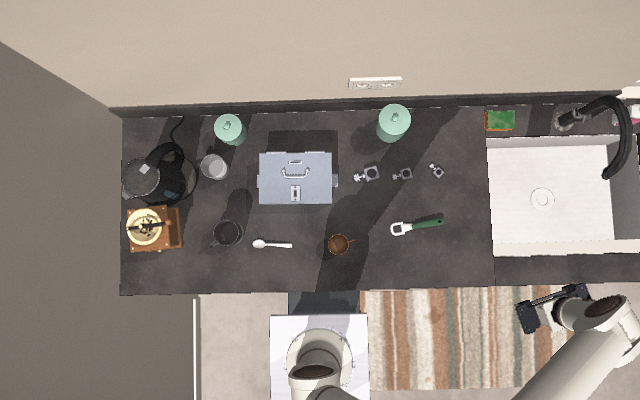

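View pics/side0.png

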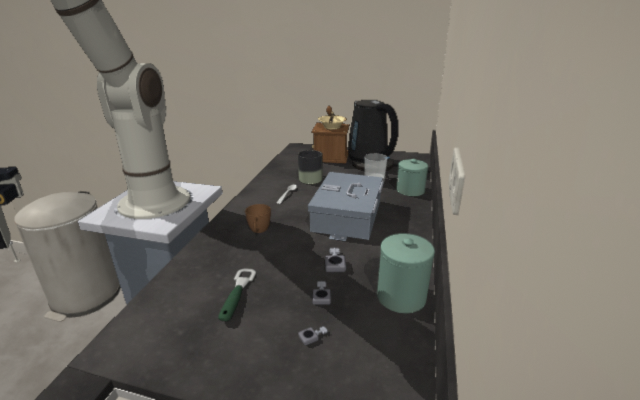

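The top view shows three key candidates: A at (368,174), which looks large, B at (403,174), middle, and C at (437,170), small. The keyhole plate is near (295,193). B is my provisional choice, and I'll check it by size.

```bash
python3 - <<'E'
from h import *
im=load("top0.png"); c=cam("top")
x0,y0,x1,y1=250,140,450,220
save("crop1.png",cv2.resize(im[y0:y1,x0:x1],None,fx=4,fy=4,interpolation=cv2.INTER_CUBIC))
hsv=cv2.cvtColor(im,cv2.COLOR_RGB2GRAY)
m=(hsv>105).astype(np.uint8)
m[:, :345]=0; m[:155]=0; m[190:]=0; m[:,450:]=0
for k in cv2.findContours(m,cv2.RETR_EXTERNAL,cv2.CHAIN_APPROX_NONE)[0]:
    if cv2.contourArea(k)<8: continue
    P=ray(c,k.reshape(-1,2),.0076)[:,:2]; r=cv2.minAreaRect((P*1000).astype(np.float32)); print(k.reshape(-1,2).mean(0),r)
# box lid corners
b=((hsv>105)).astype(np.uint8); b[:, :245]=0;b[:,345:]=0;b[:140]=0;b[215:]=0
k=max(cv2.findContours(b,cv2.RETR_EXTERNAL,cv2.CHAIN_APPROX_NONE)[0],key=cv2.contourArea)
P=ray(c,k.reshape(-1,2),.078)[:,:2]*1000; print("box",cv2.minAreaRect(P.astype(np.float32)))
print(ray(c,[[295,193]],.081))
E
```

```text
[396.42857143 175.95238095] ((596.2388916015625, -275.9098205566406), (13.37252426147461, 26.866891860961914), 24.915672302246094)
[406.24074074 172.83333333] ((602.6913452148438, -309.30523681640625), (34.35149002075195, 30.54205894470215), 15.6168212890625)
[365.73239437 174.46478873] ((602.65576171875, -174.68899536132812), (42.810970306396484, 82.98017120361328), 20.188623428344727)
[435.68292683 169.68292683] ((612.6818237304688, -406.597412109375), (51.37224197387695, 28.578411102294922), 42.27892303466797)
box ((590.711669921875, 49.145057678222656), (255.0974578857422, 170.2329864501953), 88.31873321533203)
[[0.54043591 0.05597585 0.081     ]]
```

View pics/crop1.png

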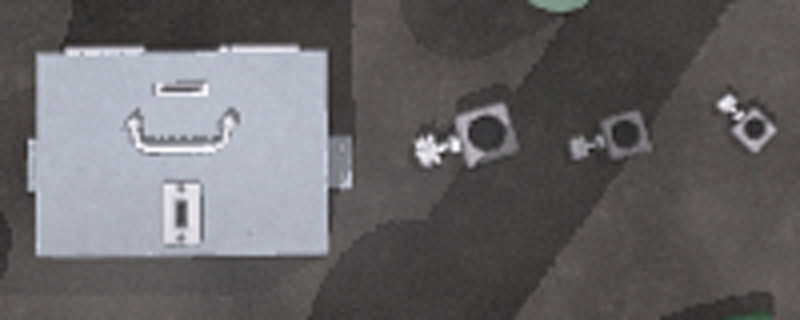

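The crop shows three keys: A with the biggest head (488,132), B with the medium head (625,134), C with the smallest (755,128). B's head measures about 34 mm, so it is the middle-sized key. The slot is at crop (181,213), and the handle lies behind it. Next I'll check reachability, with the tool tilted about 45° at both pick and place, and take close looks.

```bash
cat >> h.py <<'E'
def keyrot_lying(psi):
    x=np.array([np.cos(psi),np.sin(psi),0]); z=np.array([0,0,1.]); return np.c_[x,np.cross(z,x),z]
def keyrot_stand(beta,s):   # beta: yaw of box x axis, s=+-1
    x=np.array([0,0,-1.]); y=s*np.array([np.cos(beta),np.sin(beta),0]); return np.c_[x,y,np.cross(x,y)]
def grip(a,t):   # tool axes in key frame
    z=np.array([np.sin(a),0,-np.cos(a)]); y=np.array([0,t,0.]); return np.c_[np.cross(y,z),y,z]
def q(M): return R.from_matrix(M).as_quat()
def down(yaw): # tool y at angle yaw
    y=np.array([np.cos(yaw),np.sin(yaw),0]); z=np.array([0,0,-1.]); return np.c_[np.cross(y,z),y,z]
E
python3 - <<'E'
from h import *
top=cam("top")
h=ray(top,[[406.2,173.5]],.0146)[0]; t=ray(top,[[395,176.7]],.0076)[0]; d=t-h; psi=np.arctan2(d[1],d[0])
print("head",h,"psi",psi,np.linalg.norm(d[:2]))
can=ray(top,[[394,122]],.1)[0]; print("canister approx",can)
# box yaw from bottom edge of lid
l=ray(top,[[259.2,203.8],[331.6,203.8]],.078); print(l); e=l[0]-l[1]; beta=np.arctan2(e[1],e[0])-np.pi/2; print("beta",beta)
kh=np.array([.540,.056,.081])
for a in np.radians([35,45,55]):
  for tt in(1,-1):
    G=grip(a,tt); M=keyrot_lying(psi)@G; p=np.array([h[0],h[1],.009])
    j=manip.solve_ik(p,q(M)); j2=manip.solve_ik(p+[0,0,.12],q(M))
    print(np.degrees(a),tt,"pick",None if j is None else np.round(j,2),j2 is not None)
    for s in(1,-1):
      N=keyrot_stand(beta,s)@G
      for dz in(.024,.1):
        j=manip.solve_ik(kh+[0,0,dz],q(N)); print("   place",s,dz,None if j is None else np.round(j,2))
for y in np.arange(-4,5)*np.pi/4: print("down",round(y,2),manip.solve_ik(kh+[0,0,.014],q(down(y))))
E
```

```text
head [ 0.60126961 -0.30786361  0.0146    ] psi 1.802094045910306 0.03739032155143198
canister approx [ 0.75436149 -0.26334519  0.1       ]
[[ 0.50976124  0.17065956  0.078     ]
 [ 0.50301422 -0.0587026   0.078     ]]
beta -0.0294079463823409
35.0 1 pick [ 0.75  1.09 -0.22  1.12 -0.21  1.41 -2.23] True
   place 1 0.024 [ 1.12  1.08 -1.04  1.84 -0.06  0.88  0.3 ]
   place 1 0.1 [ 1.16  0.98 -1.13  1.83 -0.12  0.96  0.24]
   place -1 0.024 [-0.03  1.04 -0.87  1.66  1.18  1.87  1.79]
   place -1 0.1 [-0.03  0.9  -0.87  1.65  1.11  1.89  1.88]
35.0 -1 pick [ 0.99  1.2  -0.74  1.1   0.24  1.43  0.64] True
   place 1 0.024 [ 0.68  0.78 -0.39  1.85 -0.73  1.05 -2.28]
   place 1 0.1 [ 0.66  0.65 -0.37  1.85 -0.76  1.16 -2.36]
   place -1 0.024 [-0.03  1.04 -0.87  1.66  1.18  1.87 -1.35]
   place -1 0.1 [ 0.01  0.94 -0.94  1.65  1.15  1.95 -1.29]
45.0 1 pick [ 0.76  1.21 -0.21  0.95 -0.28  1.61 -2.21] True
   place 1 0.024 [ 1.06  0.96 -1.04  1.87  0.02  0.82  0.17]
   place 1 0.1 [ 1.1   0.84 -1.11  1.86 -0.06  0.93  0.14]
   place -1 0.024 [ 0.15  1.06 -1.09  1.71  1.24  1.85  1.79]
   plac
[... 1139 characters left out ...]
417475
 -2.51240689]
down -1.57 [ 0.50532077  0.60886657 -0.85084877  1.91554782  0.58830785  0.88647741
 -2.21657224]
down -0.79 [ 0.5636366   0.65022489 -0.93884682  1.91391112  0.6600923   0.92161936
 -1.48767785]
down 0.0 [ 0.49430129  0.60203301 -0.83476058  1.91586541  0.57547622  0.88074108
 -0.63556166]
down 0.79 [ 0.47662614  0.59162851 -0.80925325  1.91638013  0.55531551  0.87204538
  0.16594948]
down 1.57 [ 0.47595893  0.59124855 -0.80829718  1.91639968  0.55456419  0.87172869
  0.95194961]
down 2.36 [ 0.75411273  0.91301747 -1.30450747  1.9091445   0.98406209  1.15996843
  1.41823421]
down 3.14 [ 0.75411273  0.91301747 -1.30450747  1.9091445   0.98406209  1.15996843
  2.20363237]
```

```bash
python3 - <<'E'
from h import *
kh=np.array([.540,.056,.081])
manip.move_pose(kh+[-.0,0,.15],q(down(np.pi/2-.03)))
np.save("camk.npy",np.array(cam("wrist"),dtype=object),allow_pickle=True)
c=cam("wrist"); im=viewer.get_image("wrist"); save("wk.png",im)
print(c[2],c[3][:,2],proj(c,kh),manip.current_clock(),manip.current_tool_pos())
psi=1.80; a=np.pi/4; M=keyrot_lying(psi)@grip(a,-1); p=np.array([.6013,-.3079,.009])
manip.move_pose(p-M[:,2]*.09+[0,0,.05],q(M))
c=cam("wrist"); im2=viewer.get_image("wrist"); save("wp.png",im2)
np.save("camp.npy",np.array(c,dtype=object),allow_pickle=True)
print(c[2],c[3][:,2],proj(c,p),manip.current_clock(),manip.current_tool_pos())
save("two.png",np.vstack([im,im2])[:, :][::1])
cv2.imwrite("pics/two.png",cv2.resize(cv2.imread("pics/two.png"),(480,600)))
E
```

```text
[0.45794349 0.05659595 0.38759715] [ 0.30615141 -0.01029901 -0.95192712] [[320.58011538 185.1574142 ]] 2.8167 [0.54025319 0.05484128 0.23084325]
[ 0.6296293  -0.42052003  0.29331686] [-0.10281605  0.44488234 -0.88966767] [[316.40754167 223.71904477]] 4.55 [ 0.61708138 -0.36798066  0.12424228]
```

View pics/two.png

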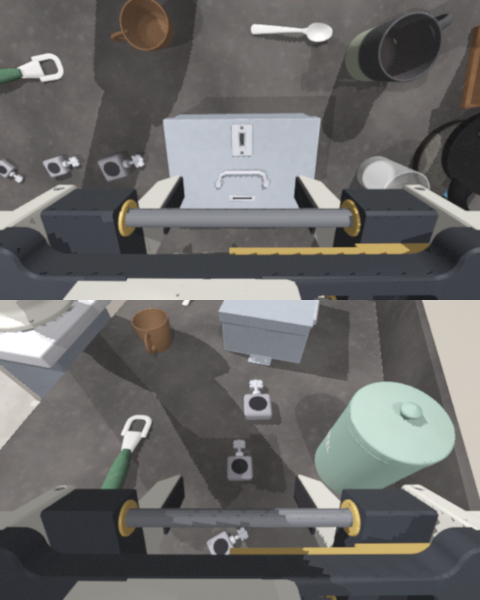

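Upper half (wrist over the box): slot at full-size pixel about (322,185), matching the prediction of (320.6,185). Lower half: key B's head at about (319,221) with its blade straight up, against a prediction of (316,224). Next I'll refine both numbers and grasp.

```bash
python3 - <<'E'
from h import *
ck=np.load("camk.npy",allow_pickle=True); cp=np.load("camp.npy",allow_pickle=True)
g=cv2.cvtColor(load("wk.png"),cv2.COLOR_RGB2GRAY)
w=g[172:200,308:335]; k=(w<np.percentile(w,50)-0).astype(np.uint8)
# slot: dark pixels inside plate
m=np.zeros_like(g); m[174:198,312:332]=(g[174:198,312:332]<95)
n,l,s,ce=cv2.connectedComponentsWithStats(m)
for i in range(1,n):
    if s[i,4]>10: print("slot",s[i],ce[i],ray(ck,[ce[i]],.080))
# lid front edge yaw
b=(g>140).astype(np.uint8); cols=range(235,415,6); pts=[]
for u in cols:
    r=np.where(b[120:200,u])[0]
    if len(r): pts.append((u,120+r[0]))
P=ray(ck,pts,.078); f=np.polyfit(P[:,1],P[:,0],1); print("beta from front edge",-f[0],np.std(P[:,0]-np.polyval(f,P[:,1])))
g2=cv2.cvtColor(load("wp.png"),cv2.COLOR_RGB2GRAY)
m=np.zeros_like(g2); m[180:250,290:350]=(g2[180:250,290:350]>105)
m=cv2.morphologyEx(m,cv2.MORPH_CLOSE,np.ones((3,3)))
C=cv2.findContours(m,cv2.RETR_EXTERNAL,cv2.CHAIN_APPROX_NONE)[0]
for c in C:
    if cv2.contourArea(c)>20: print("key",cv2.boundingRect(c),cv2.minAreaRect((ray(cp,c.reshape(-1,2),.012)[:,:2]*1000).astype(np.float32)))
d=np.zeros_like(g2); d[208:236,300:338]=(g2[208:236,300:338]<45)
n,l,s,ce=cv2.connectedComponentsWithStats(d)
for i in range(1,n):
    if s[i,4]>40: print("inlay",s[i],ce[i],ray(cp,[ce[i]],.0146))
save("wpc.png",cv2.resize(np.hstack([g2[175:255,270:370],g[150:230,270:370]])[:,:,None].repeat(3,2),None,fx=4,fy=4,interpolation=cv2.INTER_CUBIC))
E
```

```text
slot [320 179   5  14  55] [321.96363636 184.56363636] [[0.53962593 0.05757496 0.08      ]]
beta from front edge -0.018666935962894673 0.0007200749798981072
key (304, 186, 32, 53) ((601.376953125, -293.46661376953125), (33.38496780395508, 62.668304443359375), 13.373873710632324)
inlay [309 213  20  18 238] [318.0210084  221.42016807] [[ 0.60291498 -0.30715392  0.0146    ]]
```

View pics/wpc.png

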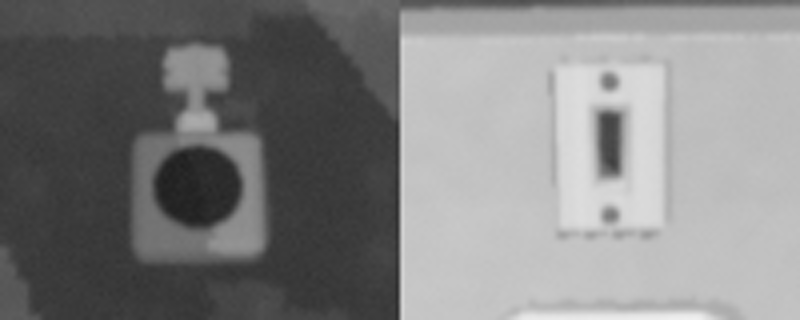

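Left panel: key head centre at full-size pixel (319,222), tip at (319,187). Right panel: slot centre at (322.4,186.3). Now I'll grasp and lift.

```bash
python3 - <<'E'
from h import *
ck=np.load("camk.npy",allow_pickle=True); cp=np.load("camp.npy",allow_pickle=True)
kh=ray(ck,[[322.4,186.3]],.081)[0]
h=ray(cp,[[318.8,221.7]],.0146)[0]; t=ray(cp,[[319,187]],.0076)[0]; d=(t-h)[:2]; psi=np.arctan2(d[1],d[0])
print("kh",kh,"head",h,"psi",psi,"len",np.linalg.norm(d))
np.save("kh.npy",kh)
M=keyrot_lying(psi)@grip(np.pi/4,-1); p=np.array([h[0],h[1],.0092])+.004*np.array([*d,0])/np.linalg.norm(d)
np.save("pick.npy",np.r_[h[:2],psi])
manip.servo_line(p+[0,0,.05]-M[:,2]*.0,q(M),vel=.12)
manip.servo_line(p,vel=.06)
print("F",manip.current_force(),manip.current_tool_pos()-p)
effector.close(25); print("gap",manip.current_finger_gap(),manip.current_gripper_force())
print(manip.current_tool_pos()-p)
manip.servo_line(p+[0,0,.2],vel=.2)
print("gap",manip.current_finger_gap(),manip.current_gripper_force(),manip.current_clock())
E
```

```text
kh [0.54139179 0.05800548 0.081     ] head [ 0.60379747 -0.3072753   0.0146    ] psi 1.7974820878541045 len 0.04651421059181445
F [-0.21026869 -0.45418314  0.22637009] [ 0.00032023 -0.00011836  0.00043129]
gap 0.0357997365534816 24.935742616653442
[-2.19216438e-05 -2.59778100e-05 -3.44811882e-06]
gap 0.03551818327422432 24.933582544326782 8.525
```

```bash
python3 - <<'E'
from h import *
kh=np.load("kh.npy"); beta=-.022
K=keyrot_stand(beta,-1); N=K@grip(np.pi/4,-1); off=K@np.array([.004,0,.0016])
c0=kh+[0,0,.047+.03]    # head centre; tip 30 mm above mouth
manip.move_pose(c0+off+[0,0,.05],q(N)); manip.servo_line(c0+off,vel=.1)
print(manip.current_tool_pos()-c0-off,"gap",manip.current_finger_gap(),manip.current_clock())
tiles=[]
for n in("side","top","wrist"):
    c=cam(n); im=viewer.get_image(n); save("hov_"+n+".png",im)
    hp,tp,kp=proj(c,[c0,c0-[0,0,.047],kh]); print(n,hp,tp,kp)
    u,v=((tp+kp)/2).astype(int); r=(50,66) if n!="wrist" else (100,132)
    u=np.clip(u,r[1],640-r[1]); v=np.clip(v,r[0],400-r[0])
    tiles.append(cv2.resize(im[v-r[0]:v+r[0],u-r[1]:u+r[1]],(396,300),interpolation=cv2.INTER_CUBIC)); print("tile",u-r[1],v-r[0],"scale",396/(2*r[1]))
tiles.append(np.zeros_like(tiles[0]))
save("hov.png",np.vstack([np.hstack(tiles[:2]),np.hstack(tiles[2:])]))
E
```

```text
[-1.45660198e-04  8.20595204e-05 -3.60803915e-04] gap 0.035638288449590425 10.7167
side [330.66134583 161.12168684] [330.49166956 177.24404374] [330.38588489 187.214682  ]
tile 264 132 scale 3.0
top [292.25295874 190.01542431] [293.56126146 191.69940623] [294.35330476 192.71886459]
tile 227 142 scale 3.0
wrist [316.52999263 256.92226255] [316.66562374 190.44474676] [316.73856262 155.12637766]
tile 184 72 scale 1.5
```

View pics/hov.png

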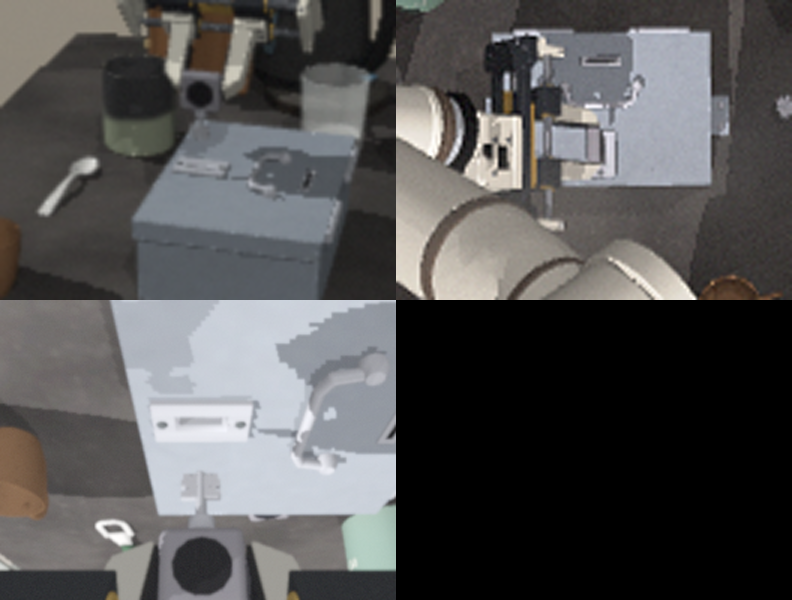

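The wrist tile shows the key hanging straight: tip at full-size pixel (318.7,186.7) and slot at (317.5,152.7). Both are within about 1 mm of prediction relative to each other, inside the flare tolerance. Next is a guarded descent.

```bash
python3 - <<'E'
from h import *
kh=np.load("kh.npy"); beta=-.022
K=keyrot_stand(beta,-1); off=K@np.array([.004,0,.0016])
b=kh+[0,0,.047]+off
F0=np.array(manip.current_force())
for z in(.006,.002,-.002,-.005,-.008,-.011,-.014,-.017,-.020):
    manip.servo_line(b+[0,0,z],vel=.03)
    F=np.array(manip.current_force())-F0; print(z,np.round(F,2),np.round((np.array(manip.current_tool_pos())-b)[2],4),round(manip.current_finger_gap(),4))
    if np.linalg.norm(F)>8: break
print(manip.current_clock()); 
c=cam("wrist"); im=viewer.get_image("wrist"); save("ins.png",im); s=viewer.get_image("side")
save("insv.png",np.hstack([cv2.resize(im[100:300,220:420],(400,400)),cv2.resize(s[130:230,280:380],(400,400))]))
E
```

```text
0.006 [ 0.25  0.19 -0.75] 0.0061 0.0355
0.002 [0.02 0.8  0.55] 0.0018 0.0357
-0.002 [-0.41  0.36 -0.47] -0.0023 0.0358
-0.005 [-0.23 -0.1  -0.51] -0.0052 0.0356
-0.008 [ 0.25 -0.06 -0.59] -0.0082 0.0356
-0.011 [-0.25  0.73 -0.12] -0.0112 0.0355
-0.014 [0.12 1.57 0.02] -0.0142 0.0357
-0.017 [ 0.03 -0.31 -0.31] -0.0172 0.0355
-0.02 [-0.15  0.97 -0.09] -0.02 0.0359
13.8833
```

View pics/insv.png

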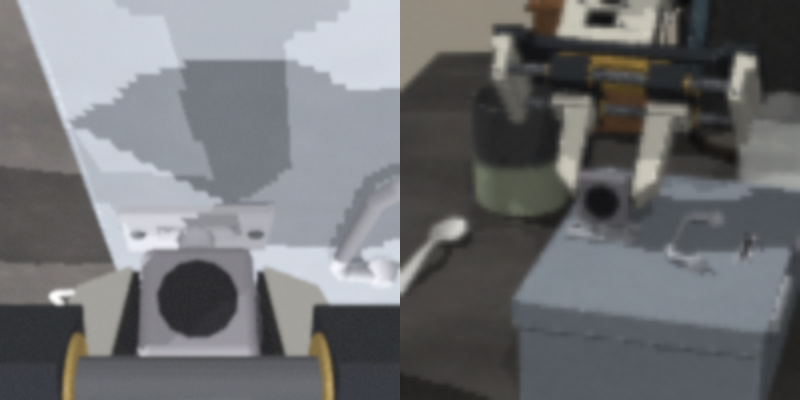

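The key is down in the slot with its head just above the plate: wrist tile (198,300), side tile (602,200). I'll release, retreat and look from above.

```bash
python3 - <<'E'
from h import *
kh=np.load("kh.npy"); beta=-.022
effector.open_jaws(); manip.sleep(.3)
M=R.from_quat(manip.current_tcp_rot()).as_matrix(); p=np.array(manip.current_tool_pos())
manip.servo_line(p-M[:,2]*.09,vel=.15)
manip.move_pose(kh+[0,0,.024+.10],q(down(np.pi/2+beta)))
print(np.round(manip.current_q(),2),manip.current_clock())
im=viewer.get_image("wrist"); c=cam("wrist"); s=viewer.get_image("side"); cs=cam("side")
for n,cc in(("w",c),("s",cs)): print(n,proj(cc,[kh+[0,0,.024],kh+[0,0,.042],kh]))
save("rel_w.png",im); save("rel_s.png",s)
save("rel.png",np.hstack([cv2.resize(im[100:300,220:420],(400,400)),cv2.resize(s[130:230,280:380],(400,400))]))
E
```

```text
[ 0.74  0.61 -1.22  1.82  0.62  1.16  0.86] 17.8417
w [[319.31981984 199.30848124]
 [319.35962003 205.47489926]
 [319.27400358 192.21122192]]
s [[330.47035591 179.25787138]
 [330.53453241 173.186525  ]
 [330.38588489 187.214682  ]]
```

View pics/rel.png

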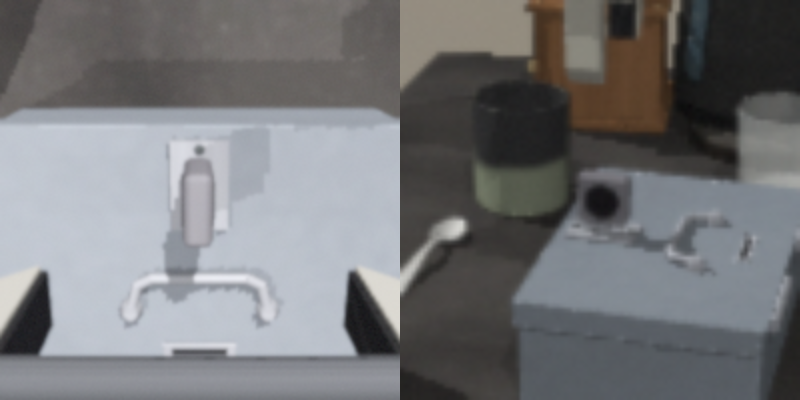

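The key stands upright: head top at wrist pixel (319,204), against a prediction of (319.4,205.5). Now I'll take it from above, press it home and turn.

```bash
python3 - <<'E'
from h import *
kh=np.load("kh.npy")
g=kh+[0,0,.014]
F0=np.array(manip.current_force())
manip.servo_line(g,vel=.08)
print("F",np.array(manip.current_force())-F0)
effector.close(30); manip.sleep(.2)
print("gap",manip.current_finger_gap(),np.round(np.array(manip.current_force())-F0,2))
p=np.array(manip.current_tool_pos()); F0=np.array(manip.current_force())
for i in range(1,9):
    manip.servo_line(p-[0,0,.001*i],vel=.02)
    F=np.array(manip.current_force())-F0; print(i,np.round(F,2),round(manip.current_tool_pos()[2]-p[2],4))
    if F[2]>10: break
print(manip.current_clock(),manip.current_wrist_torque())
E
```

```text
F [ 0.1922908   1.30603859 -0.74661153]
gap 0.014103243427747934 [-0.37 -0.57  0.41]
1 [ 0.17  0.88 -0.79] -0.001
2 [-0.42  1.52  1.12] -0.0018
3 [0.53 2.45 4.18] -0.0025
4 [-1.78  1.34  9.34] -0.0029
5 [-4.54  0.32 18.28] -0.0031
22.1 [ 0.0033404   0.89493334 -0.03370332]
```

```bash
python3 - <<'E'
from h import *
kh=np.load("kh.npy"); beta=-.022
p=np.array(manip.current_tool_pos())+[0,0,-.0006]; p[:2]=kh[:2]
q0=np.array(manip.solve_ik(p,q(down(np.pi/2+beta)))); print(np.round(q0-manip.current_q(),4))
for d in(0,.2,.5,.8,1.1,1.3,1.5,1.65):
    j=q0.copy(); j[6]-=d; manip.movej(j)
    print(d,np.round(manip.current_force(),1),np.round(manip.current_wrist_torque(),3),round(manip.current_finger_gap(),4),np.round(np.array(manip.current_tool_pos())-p,4),round(q0[6]-manip.current_q()[6],3))
print(manip.current_clock())
s=viewer.get_image("side"); w=viewer.get_image("wrist"); save("turn_s.png",s)
save("turn.png",np.hstack([cv2.resize(w[100:300,220:420],(400,400)),cv2.resize(s[110:230,270:390],(400,400))]))
E
```

```text
[ 0.0013  0.0005  0.0007  0.0007 -0.0009 -0.0003  0.0015]
0 [-1.4  0.5 10. ] [ 0.273  0.194 -0.024] 0.0138 [0.0006 0.0005 0.001 ] 0.0
0.2 [-0.7 -0.1  8.3] [ 0.149  0.055 -0.023] 0.0137 [0.0008 0.0004 0.0009] 0.201
0.5 [-1.3 -1.3  8.2] [ 0.09   0.158 -0.058] 0.0139 [0.0007 0.0002 0.0009] 0.5
0.8 [-1.5  0.   8.6] [-0.003  0.265  0.039] 0.0138 [0.0005 0.0001 0.0008] 0.8
1.1 [-2.4 -1.   9.6] [-0.097  0.403 -0.049] 0.014 [0.0002 0.0001 0.0008] 1.1
1.3 [-1.8 -0.1  9.8] [-0.104  0.571 -0.033] 0.014 [0.     0.0001 0.0008] 1.301
1.5 [-3.4 -0.2  9.6] [-0.11   0.608 -0.025] 0.0139 [-0.0001  0.0001  0.0008] 1.501
1.65 [-2.6 -0.4  9.7] [-0.093  0.702  0.036] 0.0138 [-0.0001  0.0001  0.0008] 1.651
24.7167
```

View pics/turn.png

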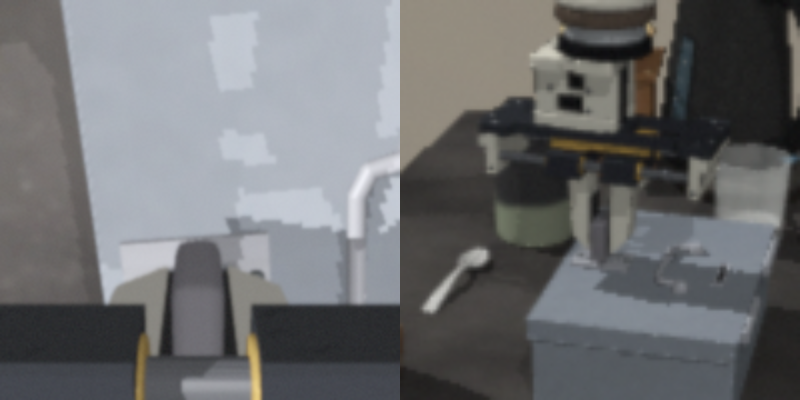

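The turn is complete: the head now stands across the plate (wrist tile (198,290)), and the lid is held down only by my press. I'll ease off, let go and lift.

```bash
python3 - <<'E'
from h import *
p=np.array(manip.current_tool_pos())
manip.servo_line(p+[0,0,.004],vel=.03); print(np.round(manip.current_force(),1))
effector.open_jaws(); print(np.round(manip.current_force(),1))
manip.servo_line(p+[0,0,.16],vel=.12); manip.sleep(.5)
print(manip.current_clock(),np.round(manip.current_force(),1))
s=viewer.get_image("side"); w=viewer.get_image("wrist"); t=viewer.get_image("top")
save("end.png",np.hstack([cv2.resize(s[100:340,200:440],(400,400)),cv2.resize(w[:,120:520],(400,400))])); save("end_top.png",t)
E
```

```text
[-2.3  0.9  2.5]
[-3.8  0.5  1.7]
28.3667 [ 0.1 -0.5  0.2]
```

View pics/end.png

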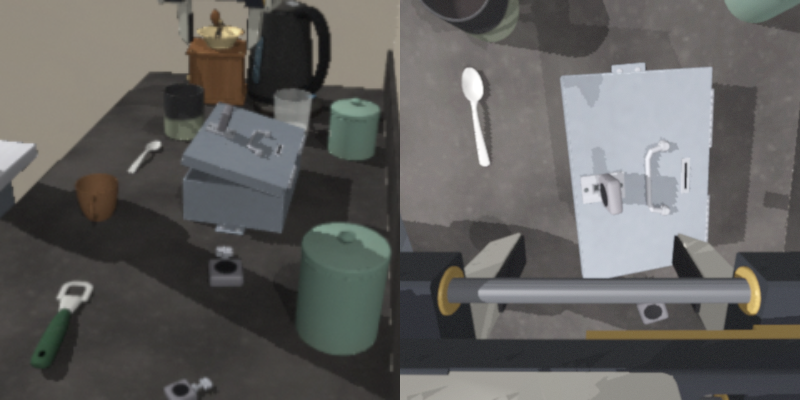

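The lid stands ajar (side tile (245,145)) with the turned key in the lock (wrist tile (608,192)). The bystanders are where they were and the robot is clear.

```bash
python3 -c "
from h import *
print(manip.hand_in())"
```

```text
the job is handed in; nothing more can be done
None
```

I unlocked the box with the middle-sized key and handed the job in at about 28 s: the lid stands ajar, the turned key is in the lock, and the last pictures show the cup, mug, glass, spoon and bottle opener where they were.

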